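# Take the spent battery pack out of its roofed dock

## Robot

A 6-joint arm with a two-finger parallel gripper is mounted at the origin on a cart in front of the work surface, level with it; the furniture and walls round the work are solid. World frame = base frame: x ahead of the robot, y to its left, z up, the work surface at z = 0. Lengths are in m, angles in rad, forces in N, time in s.
With the tool pointing down it reaches from about 0.35 to 0.85 m from the base axis. Payload 8.1 kg.
Tool frame: the origin (TCP) lies on the centre line of the jaws, within the pads' length; the fingertips stand robot.tip_reach ahead of it and the grasp point (between the pads) lies 5 mm behind it (robot.tip_reach is the distance from the TCP to the fingertips, in m); z points along the fingers, y is the direction in which the jaws open and shut (so a half turn about z gives the same grasp; the last joint's range is limited). The gripper opens to 93 mm and grips with 3 to 60 N. Pads are 15 mm wide; open, the fingers measure 128 mm over their backs; the gripper's body (75 mm by 188 mm) begins 65 mm behind the grasp point.
Start: joints at [1.181, 0.13, 1.488, -0, 1.523, -0.085], TCP at [0.18, 0.572, 0.233] pointing down, gripper open.
Joint ranges: [-2.96, 2.96], [-0.89, 2.26], [0.02, 2.5], [-1.34, 4.48], [0, 2.73], [-2.66, 2.66]. Speed limits (rad/s): [2.39, 2.39, 2.79, 3.14, 3.14, 3.14].

## Interface

Orientations are given as a rotation vector (axis times angle).
In Python, from plant import sensors, read_camera, robot gives the robot as it stands.
- The arm moves only by the tool play_rows, never from a script. Its argument "series" is a list that holds one entry, the list of rows, each a list of 5 numbers: the closure, from -1 (fully open) to 1 (shut), then the shift along the world's x, y, z in m, then the turn about the world's z in rad. A call has 1 to 8 rows; each row is the pose to reach, as a shift and turn from the pose commanded when the call began; what a row does not reach only later rows make up. A row lasts 1/10 s, in which the tool goes at most 50 mm and 8.59 degrees, less where a joint would pass 70% of its speed; a pose out of reach is approached as far as the arm can. A call with a gripper value outside its range is refused whole. The fingers move at their own pace and stop on an object; "force" is the grip in N (left out, the last holds). Time passes only in rows, so rows that repeat a pose let the fingers close. It gives the time, the measured TCP pose, the force and the opening at its end, in the units of the state.
- sensors.read_state(): the state, without advancing time (a new reading comes with each control period).
- read_camera(name): name is "scene" or "top" or "wrist"; returns a dict with "color" (400x640x3 uint8, red, green, blue), "range_z" (400x640 float32, m along the optical axis (not along the pixel's ray), 0 where there is no reading), "intrinsics" (3x3 intrinsics, pixels), "rvec" (rotation vector, rad) and "tvec" (3), from world to camera coordinates, as OpenCV has them. Camera axes: x right, y down, z forward; pixel columns grow to the right and rows downward; lengths in m; the calibration is good to about 2 mm. The wrist camera is an equidistant fisheye: a pixel r from the principal point sees the ray r / f radians off the axis. A picture is of the moment at which its call begins.
- robot.close_job(): hands the job in, once; it reports no verdict.
The state is a dict: "t": time; "q": joint angles; "dq": joint speeds; "joint_torque": joint torques, N m; "tool_pos": TCP position; "orientation": TCP orientation; "force": force on the tool from outside, world axes, zero at the start; "wrist_torque": the same for the moment, N m; "opening": finger opening in m.
Only numpy, scipy, OpenCV 4.12 (cv2) and the standard library are available. Lean on these libraries where they do the work, as an engineer would, in place of code of your own. Each camera call takes 0.05 s, during which the arm holds its last target.

## Task

The battery pack in the small white dock is spent. Slide the orange gate fully aside, draw the pack out through the side opening by its green handle, and set it down gently, flat on the floor of the steel tray; then slide the gate fully shut again. Keep the pack upright and leave the two brown bottles and the beaker standing where they are.

Things in the scene. Friction and masses are not known exactly. Their poses are not given: they have to be found in the camera images.
- dock: White battery dock bolted to the bench, 116 mm long (its x), 74 mm wide (its y; 100 mm over the feet), 58 mm high. Origin: centre of its underside, on the bench; z up. A roof (underside 50 mm, top 58 mm up) covers the bay; the only opening is in its -x face (at x = -58 mm), 50 mm wide and 50 mm high, centred on y = 0. It has no floor: the pack slides on the bench along the dock's -x axis. The pack's rear end is clear of the face when the pack's centre is beyond x = -104 mm.
- gate (a joint): Orange sliding gate at the dock's opening, in m: 0 shut (its plate, 7 mm in front of the face, bars the -y half of the opening but not the middle, where the pack's handle sticks out), 0.034 fully open (moved along the dock's -y axis; the opening is free from about 0.020). It stays where left; sliding takes about 2 N. May start up to 3 mm open.
- gate_tab (a point): Centre of the gate's orange upright tab, to be pinched from above: 14 mm thick along the dock's y, 16 mm along its x, from 60 to 85 mm above the bench (this point 72.5 mm up), above the roof (top 58 mm). Moves with the gate; axes as the dock's.
- pack_centre (a point): Centre of the body of the loose grey battery pack (about 0.3 kg), half-way up: the body is 92 mm (its x) by 46 mm (its y) by 46 mm high, this point 23 mm above its underside. It starts in the dock, axes nearly as the dock's, its -x end to the opening, with 2 mm play to each side and 4 mm below the roof. A 12 mm thick neck (10 to 38 mm up) joins its -x end to the handle; body and handle together are 155 mm long, from x = -109 to +46 mm.
- pack_handle (a point): Grip point on the pack's green handle, an upright plate outside the dock: 12 mm thick along the pack's y, 32 mm along its x, from 4 to 72 mm above the underside; this point 93 mm from the body's centre along the pack's -x and 55 mm above the underside. The pack is too heavy at the far end to be carried level by the handle: draw it out with it, then grip the body from above across its 46 mm.
- tray: Loose stainless instrument tray (0.32 kg), 119 mm (its x) by 229 mm (its y), 18 mm high; floor inside 104 by 214 mm, 2 mm thick, walls 17 mm high. Origin: centre of its underside. The pack fits only lengthwise, its x along the tray's y, either way round.
- amber_bottle: Bystander: brown reagent bottle with a black cap, 50 mm wide, 86 mm tall; origin at the centre of its underside.
- small_amber_bottle: Bystander: smaller brown reagent bottle with a black cap, 38 mm wide, 68 mm tall; origin at the centre of its underside.
- beaker: Bystander: clear 47 mm wide, 57 mm tall beaker; origin at the centre of its underside.
- pack: The whole battery pack; origin under the centre of its body, on its underside; axes as point pack_centre.
Mind the look-alikes: they are no part of the job. Several things look just like the pack: the one meant starts farthest to the robot's left.

How it is judged:
On the way, in this order (a step that is already met when the one before it is completed fails the run):
1. the gate is slid fully aside (28 mm or more) (value of joint gate above 0.028 m), for 0.2 s.
2. the pack is drawn out of the dock, its rear end clear of the face (x of pack_centre in the frame of dock below -0.104 m), for 0.2 s.
3. the pack lies flat on the tray's floor, released (x of pack_centre in the frame of tray between -0.04 and 0.04 m and y of pack_centre in the frame of tray between -0.09 and 0.09 m and z of pack_centre in the frame of tray between 0.018 and 0.03 m and angle between pack_centre's own z axis and vertical below 0.1 rad and linear speed of pack below 0.02 m/s and contact force between the fingers and pack below 0.2 N), for 0.3 s.
At the end, for the whole second after the job is handed in: The pack lies at rest and released, upright and flat (within 0.1 rad) on the floor inside the tray, its centre within 40 mm across and 90 mm along of the tray's middle, and the gate is shut to within 6 mm (all of step 3 and value of joint gate below 0.006 m); the robot touches nothing.
It fails at once if the pack is tipped by more than 0.7 rad (angle between pack_centre's own z axis and vertical above 0.7 rad).
It fails at once if the pack is let fall from more than about 2 cm (linear speed of pack above 0.6 m/s and contact force between the fingers and pack below 0.05 N).
It fails at once if the pack is driven hard into the tray (contact force between pack and tray above 60 N).
It fails at once if a bottle or the beaker is moved by more than 25 mm or tipped (distance of any of amber_bottle, small_amber_bottle, beaker from where it was at the start of the episode above 0.025 m or angle between any of amber_bottle, small_amber_bottle, beaker's own z axis and vertical above 0.3 rad).
It also fails if it takes over 67 s, if anything falls off the work surface, if the arm or the gripper's body presses on something with over 40 N, if the wrist force passes 120 N, or if a joint passes its speed limit or range.

## Working session

There is one attempt and no reset: what is moved stays moved. The work goes in short steps, Python scripts to look and compute and a tool call to move; the robot and the scene stay as the last step left them, time stands still between calls to the robot, and variables do not carry over. Pictures are saved under pics/ and viewed, and the job is handed in when it is done.

Besides the shell and the picture viewer there is one more tool, called after "Call:" by a JSON object that holds its "fn" and its "kwargs". play_rows: Moves the arm, as the interface text tells. Its arguments: {"type":"object","properties":{"series":{"type":"array","items":{"type":"array","items":{"type":"array","items":{"type":"number"}}}},"force":{"type":"number"}},"required":["series"]}

```bash
mkdir -p pics; ls; python3 - <<'E'
from plant import sensors, read_camera, robot
import cv2
print(sensors.read_state()); print(robot.tip_reach)
for n in ["scene","top","wrist"]:
    c=read_camera(n); cv2.imwrite(f"pics/{n}0.png",c["color"][:,:,::-1]); print(n,c["intrinsics"],c["rvec"],c["tvec"])
E
```

```text
pics
{'t': 0.0, 'q': array([ 1.18065976e+00,  1.31143235e-01,  1.48925895e+00, -3.07626649e-05,
        1.52303237e+00, -8.53800557e-02]), 'dq': array([ 3.12963543e-03, -2.85687178e-04,  1.59667880e-03, -4.73885944e-05,
        2.20394997e-03, -3.01047801e-05]), 'joint_torque': array([-1.09186709e-03, -5.59843862e+01, -4.91757560e+01,  7.66703929e-02,
        3.57053080e-02, -2.15702044e-04]), 'tool_pos': array([0.17980505, 0.57184958, 0.23160932]), 'orientation': array([-4.76796191e-01, -3.10479047e+00,  2.82286012e-03]), 'force': array([ 0.23562817,  0.89288364, -0.87158227]), 'wrist_torque': array([-0.02853024, -0.02853455, -0.00651725]), 'opening': 0.0929523612161508}
0.014
scene [[370.13511836   0.         316.09880064]
 [  0.         370.13511836 198.45972045]
 [  0.           0.           1.        ]] [ 1.9658933  -1.62081232  0.59799176] [-0.15605468  0.48135906  0.66610241]
top [[371.91308378   0.         313.72893341]
 [  0.         371.91308378 197.5398067 ]
 [  0.           0.           1.        ]] [ 2.12552107 -2.09379321  0.18462031] [-0.06939993  0.59295573  0.819529  ]
wrist [[309.70691629   0.         318.56274109]
 [  0.         309.70691629 201.57626021]
 [  0.           0.           1.        ]] [-2.33939169 -1.71430749 -0.24563321] [-0.59835201 -0.03149387  0.39243279]
```

View pics/scene0.png

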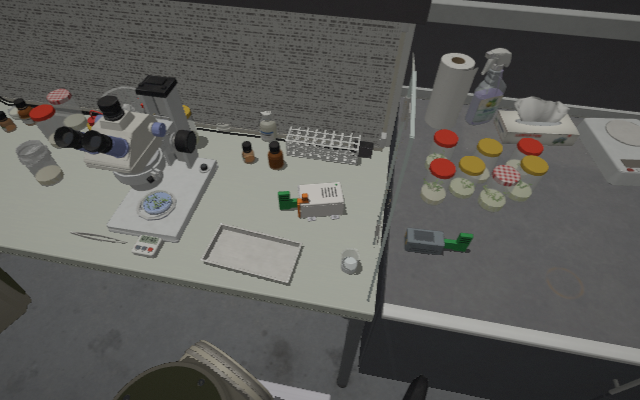

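View pics/top0.png

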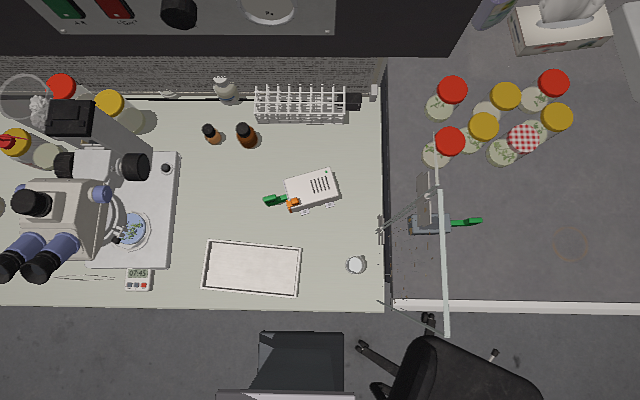

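View pics/wrist0.png

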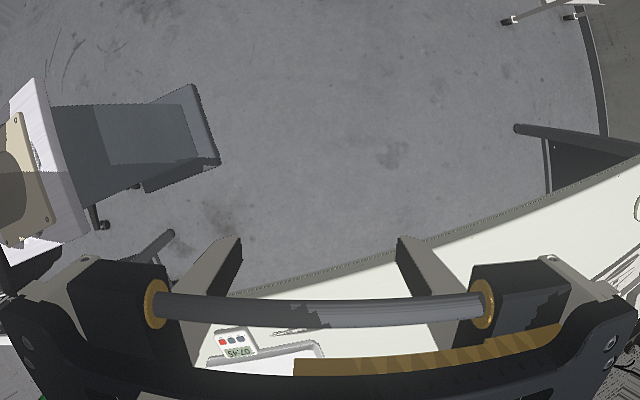

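The top view shows the dock at about (313,188), with the green handle at (275,200) on its left and the orange tab at (293,206). The tray is at (251,268), the bottles at (211,133) and (246,135), and the beaker at (356,265). The look-alike sits on the other bench at (440,222). Next I'll measure positions.

```bash
cat > h.py <<'E'
from plant import sensors, read_camera, robot
import cv2, numpy as np
def cam(n):
    c=read_camera(n); R=cv2.Rodrigues(np.array(c["rvec"],float))[0]; t=np.array(c["tvec"],float).ravel()
    c["R"],c["t"],c["o"]=R,t,-R.T@t; return c
def cloud(c):
    z=c["range_z"].astype(float); v,u=np.indices(z.shape); K=c["intrinsics"]
    p=np.stack([(u-K[0,2])/K[0,0]*z,(v-K[1,2])/K[1,1]*z,z],-1)
    w=(p-c["t"])@c["R"]; w[z==0]=np.nan; return w
def cast(c,uv,h):
    K=c["intrinsics"]; uv=np.atleast_2d(uv).astype(float)
    d=np.c_[(uv[:,0]-K[0,2])/K[0,0],(uv[:,1]-K[1,2])/K[1,1],np.ones(len(uv))]@c["R"]
    return c["o"]+d*((h-c["o"][2])/d[:,2])[:,None]
def masks(c):
    hsv=cv2.cvtColor(c["color"],cv2.COLOR_RGB2HSV)
    H,S,V=[hsv[...,i].astype(int) for i in range(3)]
    return dict(green=(H>50)&(H<85)&(S>150)&(V>60),orange=(H>6)&(H<20)&(S>170)&(V>150))
E
python3 - <<'E'
from h import *
np.set_printoptions(precision=4,suppress=True)
for n in ["top","scene"]:
    c=cam(n); w=cloud(c); m=masks(c); v,u=np.indices(w.shape[:2])
    print(n,"cam",c["o"])
    reg=(w[...,0]>.3)&(w[...,0]<.9)&(w[...,1]>-.1)&(w[...,1]<.5)
    for k in m:
        mm=(m[k]&reg)
        nl,lab,st,ce=cv2.connectedComponentsWithStats(mm.astype(np.uint8))
        for i in range(1,nl):
            if st[i,4]<12: continue
            p=w[lab==i]; print(k,st[i],ce[i],"med",np.nanmedian(p,0),"min",np.nanmin(p,0),"max",np.nanmax(p,0))
            top=p[p[:,2]>np.nanmax(p[:,2])-.006]; print("  top",len(top),top.mean(0), cv2.minAreaRect((top[:,:2]*1000).astype(np.float32)))
    if n=="top" or 1:
        c0=np.array([313,188]) if n=="top" else np.array([322,195])
        roof=reg&(w[...,2]>.052)&(w[...,2]<.064)&(np.hypot(u-c0[0],v-c0[1])<45)&~m["green"]&~m["orange"]
        nl,lab,st,ce=cv2.connectedComponentsWithStats(roof.astype(np.uint8)); i=1+np.argmax(st[1:,4])
        uv=np.c_[u[lab==i],v[lab==i]]; p=cast(c,uv,.058)
        print("roof",st[i],np.nanmedian(w[lab==i],0),cv2.minAreaRect((p[:,:2]*1000).astype(np.float32)))
    fl=(w[...,2]<.03)
    for nm,(a,b) in dict(top=((251,268),65),scene=((253,254),60))[n:n] if 0 else []: pass
E
```

```text
top cam [ 0.4242 -0.0796  0.9175]
green [264 195  18   6  43] [273.186  197.6512] med [0.5928 0.0337 0.0709] min [0.5841 0.0191 0.0351] max [0.5981 0.055  0.074 ]
  top 28 [0.5908 0.04   0.0719] ((589.8131103515625, 41.498756408691406), (9.773650169372559, 26.584861755371094), 15.136068344116211)
orange [286 198  12  11  66] [291.303  202.0152] med [ 0.5794 -0.0094  0.0823] min [ 0.5673 -0.023   0.0616] max [0.5871 0.0044 0.0881]
  top 34 [ 0.581  -0.0158  0.085 ] ((581.1734008789062, -15.366986274719238), (10.828232765197754, 15.154362678527832), 19.57525062561035)
roof [ 282  167   49   43 1342] [ 0.6196 -0.0491  0.0587] ((617.7041625976562, -48.882423400878906), (74.81636810302734, 122.42255401611328), 16.71866798400879)
scene cam [-0.028  -0.1558  0.8214]
green [279 191  10   5  26] [284.1923 193.3077] med [0.589  0.0405 0.0713] min [0.5822 0.0304 0.0656] max [0.596  0.0552 0.075 ]
  top 19 [0.5894 0.0407 0.0721] ((588.686767578125, 42.349300384521484), (9.918769836425781, 23.962581634521484), 15.68089485168457)
green [279 199  17  10 136] [287.0368 203.3676] med [0.5874 0.0354 0
[... 184 characters left out ...]
02185059)
orange [302 194   5   3  15] [304. 195.] med [ 0.5806 -0.0153  0.0851] min [ 0.5775 -0.0207  0.0829] max [ 0.5845 -0.0091  0.0894]
  top 13 [ 0.5815 -0.0158  0.086 ] ((580.8436889648438, -14.893783569335938), (11.7610445022583, 6.810210227966309), 87.94857025146484)
orange [298 199   4   4  15] [299.4 200.4] med [ 0.5776 -0.0032  0.0641] min [ 0.5719 -0.0077  0.0636] max [0.5831 0.0013 0.0675]
  top 15 [ 0.5778 -0.0031  0.0646] ((578.0738525390625, -3.367478370666504), (10.944438934326172, 8.022889137268066), 12.763460159301758)
roof [298 182  43  26 800] [ 0.6193 -0.0511  0.0585] ((616.2207641601562, -50.223358154296875), (79.55134582519531, 122.69695281982422), 16.86766242980957)
```

```bash
python3 - <<'E'
from h import *
from scipy.spatial.transform import Rotation as Ro
np.set_printoptions(precision=4,suppress=True)
s=sensors.read_state(); print(s["t"],"tool y",Ro.from_rotvec(s["orientation"]).as_matrix()[:,1])
for n,cc,r in [("top",(251,268),70),("scene",(253,254),65)]:
    c=cam(n); w=cloud(c); v,u=np.indices(w.shape[:2])
    near=(abs(u-cc[0])<r)&(abs(v-cc[1])<r*.7)
    for lo,hi,h in [(.012,.024,.018),(.0085,.03,.018)]:
        m=near&(w[...,2]>lo)&(w[...,2]<hi)
        nl,lab,st,ce=cv2.connectedComponentsWithStats(m.astype(np.uint8),connectivity=8); i=1+np.argmax(st[1:,4])
        p=cast(c,np.c_[u[lab==i],v[lab==i]],h); print(n,"tray",st[i],cv2.minAreaRect((p[:,:2]*1000).astype(np.float32)))
    # tall things
    m=(w[...,2]>.03)&(w[...,2]<.3)&(w[...,0]>.3)&(w[...,0]<.85)&(w[...,1]>-.3)&(w[...,1]<.5)
    nl,lab,st,ce=cv2.connectedComponentsWithStats(m.astype(np.uint8))
    for i in range(1,nl):
        if st[i,4]<25: continue
        p=w[lab==i]; print(n,st[i],"min",p.min(0),"max",p.max(0))
E
```

```text
0.25 tool y [ 0.3001  0.9539 -0.0009]
top tray [200 239 101  60 719] ((429.37261962890625, 89.04196166992188), (229.1361083984375, 119.04255676269531), 85.39417266845703)
top tray [200 239 101  60 813] ((429.37261962890625, 89.04196166992188), (229.1361083984375, 119.04255676269531), 85.39417266845703)
top [   28    89   138   174 12134] min [0.4358 0.2942 0.03  ] max [0.8318 0.4808 0.3   ]
top [369  91   9  11  78] min [ 0.8379 -0.2087  0.0556] max [ 0.85   -0.1926  0.0934]
top [ 253   95  109   25 1157] min [ 0.8006 -0.175   0.03  ] max [0.85   0.093  0.0678]
top [235 122  21  24 380] min [0.73   0.0886 0.0301] max [0.7765 0.1344 0.0895]
top [201 124  18  18 225] min [0.7404 0.1844 0.03  ] max [0.7749 0.2196 0.0713]
top [157 156  18  20 194] min [0.6513 0.2895 0.03  ] max [0.7007 0.3337 0.0472]
top [ 262  167   76   45 1799] min [ 0.5647 -0.1164  0.0302] max [0.6699 0.0593 0.0884]
top [155 173   8  12  25] min [0.6278 0.3159 0.03  ] max [0.6563 0.335  0.0327]
top [ 14 184  12   9  51] min [0.551  0.4464 0.2764] max [0.5687 0.4617 0.2901]
top [146 185  12  26  79] min [0.563 0.324 0
[... 1693 characters left out ...]
946  0.0919]
scene [242 141  12  17 158] min [0.7401 0.1833 0.0301] max [0.7755 0.2176 0.072 ]
scene [268 141  16  23 286] min [0.7295 0.0871 0.0306] max [0.7723 0.1322 0.0886]
scene [198 163  13  10  83] min [0.653  0.2905 0.03  ] max [0.6941 0.3277 0.0463]
scene [374 164  21  81 270] min [ 0.4117 -0.2205  0.0301] max [ 0.5544 -0.2089  0.2982]
scene [ 278  182   66   31 1382] min [ 0.5637 -0.1181  0.03  ] max [0.672  0.0574 0.0882]
scene [368 228  21  69 218] min [ 0.358  -0.216   0.0312] max [ 0.3619 -0.21    0.2993]
scene [406 228   6  18  78] min [ 0.5154 -0.3     0.0306] max [ 0.5596 -0.29    0.0493]
scene [342 248  18  22 220] min [ 0.4194 -0.1785  0.0301] max [ 0.4641 -0.1365  0.0593]
```

Call:
{"fn": "play_rows", "kwargs": {"series": [[[-1,0.015,-0.045,0.01,0],[-1,0.03,-0.09,0.02,0],[-1,0.045,-0.135,0.02,0],[-1,0.06,-0.18,0.02,-0.1],[-1,0.075,-0.225,0.02,-0.22],[-0.5,0.095,-0.27,0.02,-0.35],[0,0.12,-0.31,0.02,-0.48],[0,0.145,-0.35,0.02,-0.6]]]}}

```text
t: 1.15
tool_pos: [0.3255, 0.2208, 0.253]
orientation: [1.379, 2.821, 0.002]
force: [3.1, 0.3, -0.1]
opening: 0.0736
```

```bash
cat > st.py <<'E'
from h import *
from scipy.spatial.transform import Rotation as Ro
np.set_printoptions(precision=4,suppress=True)
s=sensors.read_state();y=Ro.from_rotvec(s["orientation"]).as_matrix()[:,1]
print(s["t"],s["tool_pos"],"yaw",np.degrees(np.arctan2(y[1],y[0])),"open",s["opening"],"F",s["force"])
E
python3 st.py
```

```text
1.15 [0.3255 0.2208 0.253 ] yaw 37.89160685613742 open 0.07357555454953413 F [ 3.1419  0.281  -0.1451]
```

Call:
{"fn": "play_rows", "kwargs": {"series": [[[0,0.032,-0.03,0,-0.06],[0,0.064,-0.06,0,-0.12],[0,0.096,-0.089,-0.01,-0.18],[0,0.128,-0.119,-0.03,-0.24],[0,0.16,-0.149,-0.05,-0.3],[0,0.192,-0.178,-0.07,-0.37],[0,0.224,-0.208,-0.085,-0.37],[0,0.256,-0.2375,-0.1,-0.37]]]}}

```text
t: 1.95
tool_pos: [0.5821, -0.0167, 0.1517]
orientation: [-1.87, -2.524, -0.0]
force: [0.3, 1.1, 0.9]
opening: 0.0463
```

```bash
python3 st.py; python3 - <<'E'
from h import *
c=cam("wrist"); cv2.imwrite("pics/w1.png",c["color"][:,:,::-1])
c=cam("scene"); cv2.imwrite("pics/s1.png",cv2.resize(c["color"][100:300,200:420,::-1],None,fx=3,fy=3)[:600])
E
```

```text
1.95 [ 0.5821 -0.0167  0.1517] yaw 16.9349232165408 open 0.04626036460359715 F [0.3004 1.0659 0.9334]
```

View pics/w1.png

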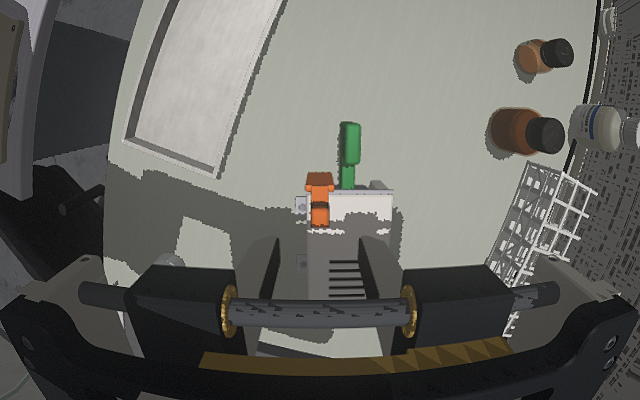

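View pics/s1.png

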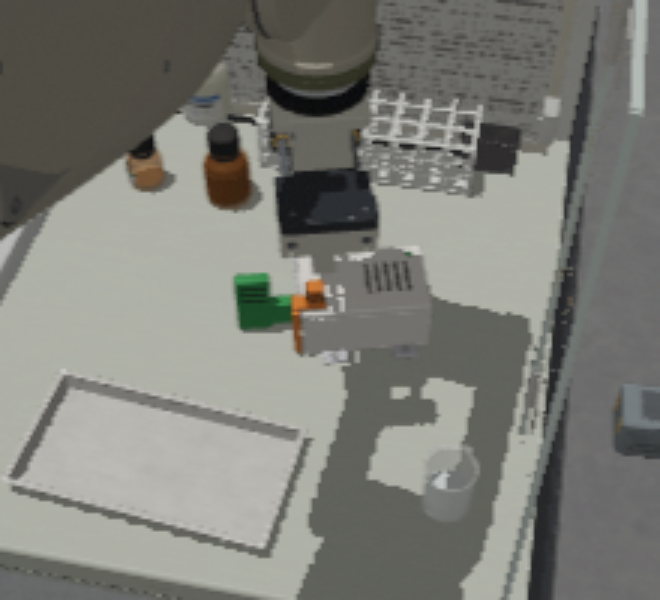

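The wrist view shows the orange tab at about (320,213), centred between the fingers at (275,260) and (370,260). The scene view shows the gate shut and nothing touched. I'll check the tab's position with the wrist depth.

```bash
cat >> h.py <<'E'
def wcloud(c):
    z=c["range_z"].astype(float); v,u=np.indices(z.shape); K=c["intrinsics"]
    a=(u-K[0,2])/K[0,0]; b=(v-K[1,2])/K[1,1]; th=np.hypot(a,b)+1e-9
    k=np.tan(th)/th
    w=(np.stack([a*k*z,b*k*z,z],-1)-c["t"])@c["R"]; w[(z==0)|(th>1.4)]=np.nan; return w
E
python3 - <<'E'
from h import *
np.set_printoptions(precision=4,suppress=True)
c=cam("wrist"); w=wcloud(c); hsv=cv2.cvtColor(c["color"],cv2.COLOR_RGB2HSV); H,S,V=[hsv[...,i].astype(int) for i in range(3)]
v,u=np.indices(H.shape)
o=(H>4)&(H<22)&(S>150)&(u>300)&(u<340)&(v>165)&(v<235)
g=(H>50)&(H<85)&(S>120)&(u>330)&(u<370)&(v>110)&(v<200)
e=np.array([.2907,-.9568]); f=np.array([.9568,.2907]); D=np.array([.617,-.0497])
for nm,m in [("o",o),("g",g)]:
    p=w[m]; p=p[~np.isnan(p[:,0])]; d=np.c_[(p[:,:2]-D)@e,(p[:,:2]-D)@f,p[:,2]]
    print(nm,len(p),d.min(0),d.max(0))
    for lo,hi in [(.05,.06),(.06,.068),(.068,.08),(.08,.09)]:
        q=d[(d[:,2]>lo)&(d[:,2]<hi)]
        if len(q): print(lo,len(q),q.min(0),q.max(0),np.median(q,0))
E
```

```text
o 744 [-0.0635 -0.0362  0.0103] [-0.0356 -0.0129  0.0873]
0.05 26 [-0.0634 -0.0362  0.0528] [-0.0573 -0.0134  0.06  ] [-0.0625 -0.0169  0.059 ]
0.06 341 [-0.0631 -0.0361  0.0601] [-0.0496 -0.0129  0.0671] [-0.058  -0.0249  0.0648]
0.068 1 [-0.0507 -0.0297  0.0685] [-0.0507 -0.0297  0.0685] [-0.0507 -0.0297  0.0685]
0.08 341 [-0.0506 -0.031   0.0814] [-0.0356 -0.0183  0.0873] [-0.0439 -0.0243  0.0857]
g 262 [-0.1122 -0.0042  0.0376] [-0.0548  0.0058  0.0744]
0.068 144 [-0.1122 -0.0029  0.0706] [-0.0828  0.0058  0.0744] [-0.0932  0.0031  0.0728]
```

Call:
{"fn": "play_rows", "kwargs": {"series": [[[0,0,-0.001,-0.03,0],[0,0,-0.002,-0.055,0],[0,0,-0.002,-0.07,0],[0.2,0,-0.002,-0.07,0],[0.7,0,-0.002,-0.07,0],[1,0,-0.002,-0.07,0],[1,0,-0.002,-0.07,0],[1,0,-0.002,-0.07,0]]], "force": 20}}

```text
t: 2.9
tool_pos: [0.582, -0.0171, 0.0841]
orientation: [1.868, 2.523, 0.002]
force: [-0.4, -0.1, 4.6]
opening: 0.0138
```

```bash
python3 st.py
```

```text
2.9 [ 0.582  -0.0171  0.0841] yaw 16.96321984242983 open 0.013792062819657424 F [-0.3649 -0.0678  4.6021]
```

Call:
{"fn": "play_rows", "kwargs": {"series": [[[1,0,0,0.002,0],[1,-0.008,-0.0025,0.002,0],[1,-0.016,-0.005,0.002,0],[1,-0.024,-0.0075,0.002,0],[1,-0.033,-0.01,0.002,0],[1,-0.033,-0.01,0.002,0],[1,-0.033,-0.01,0.002,0]]]}}

```text
t: 3.6
tool_pos: [0.5521, -0.0259, 0.0856]
orientation: [1.865, 2.519, 0.013]
force: [25.9, 6.1, -21.4]
opening: 0.0134
```

```bash
python3 st.py; python3 - <<'E'
from h import *
c=cam("wrist"); cv2.imwrite("pics/w2.png",c["color"][:,:,::-1])
E
```

```text
3.6 [ 0.5521 -0.0259  0.0856] yaw 16.9535358683768 open 0.01343988505104593 F [ 25.8979   6.1279 -21.3527]
```

View pics/w2.png

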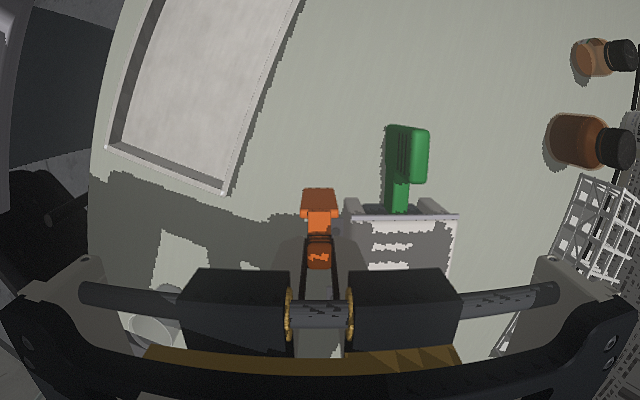

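The gate has travelled 31 mm and is against its stop. The tab is at (320,250), clear of the handle line at (405,160). Next I'll release and look.

Call:
{"fn": "play_rows", "kwargs": {"series": [[[0.3,0,0,0,0],[0.1,0,0,0,0],[0.1,0,0,0.01,0],[0,0,0,0.04,0],[0,0,0,0.075,0]]]}}

```text
t: 4.15
tool_pos: [0.5464, -0.027, 0.16]
orientation: [-1.868, -2.522, 0.002]
force: [1.0, -0.9, 0.2]
opening: 0.0457
```

```bash
python3 st.py; python3 - <<'E'
from h import *
np.set_printoptions(precision=4,suppress=True)
c=cam("wrist"); cv2.imwrite("pics/w3.png",c["color"][:,:,::-1]); w=wcloud(c); hsv=cv2.cvtColor(c["color"],cv2.COLOR_RGB2HSV); H,S,V=[hsv[...,i].astype(int) for i in range(3)]
o=(H>4)&(H<22)&(S>150);g=(H>50)&(H<85)&(S>120)
e=np.array([.2907,-.9568]); f=np.array([.9568,.2907]); D=np.array([.617,-.0497])
for nm,m in [("o",o),("g",g)]:
    p=w[m]; p=p[~np.isnan(p[:,0])]; d=np.c_[(p[:,:2]-D)@e,(p[:,:2]-D)@f,p[:,2]]
    d=d[(abs(d[:,0])<.15)&(abs(d[:,1])<.1)]
    for lo,hi in [(.06,.068),(.068,.08),(.08,.09)]:
        q=d[(d[:,2]>lo)&(d[:,2]<hi)]
        if len(q): print(nm,lo,len(q),q.min(0),q.max(0),np.median(q,0))
E
```

```text
4.15 [ 0.5464 -0.027   0.16  ] yaw 16.951773311835133 open 0.04566480350258348 F [ 0.9762 -0.939   0.2005]
o 0.06 318 [-0.0631 -0.0673  0.0601] [-0.0498 -0.0446  0.0668] [-0.0583 -0.0557  0.0647]
o 0.08 298 [-0.0503 -0.0622  0.0825] [-0.0362 -0.0496  0.0878] [-0.0439 -0.0561  0.0857]
g 0.068 208 [-0.1122 -0.0026  0.0711] [-0.0822  0.0055  0.0751] [-0.0941  0.0023  0.073 ]
```

View pics/w3.png

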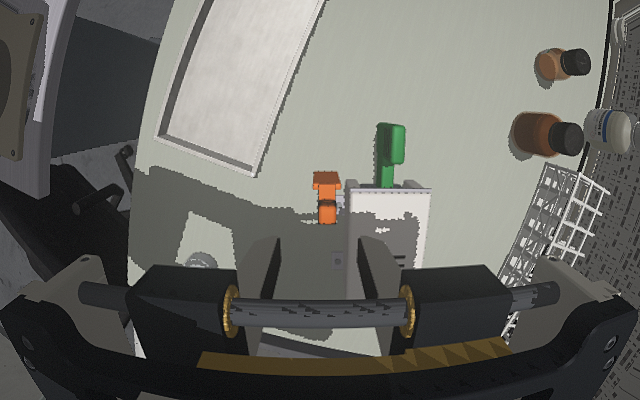

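The gate measures 31 mm further aside than it started, so it is open past 28 mm. The handle top is at (392,143). Next I'll move over the handle and grip it.

Call:
{"fn": "play_rows", "kwargs": {"series": [[[0,0.022,0.035,0,0],[0,0.043,0.069,-0.02,0],[0,0.043,0.069,-0.06,0],[0,0.043,0.069,-0.09,0],[0,0.043,0.069,-0.11,0],[0.5,0.043,0.069,-0.11,0],[1,0.043,0.069,-0.11,0],[1,0.043,0.069,-0.11,0]]], "force": 20}}

```text
t: 5.0
tool_pos: [0.5925, 0.0417, 0.0521]
orientation: [1.868, 2.522, 0.003]
force: [0.4, -0.1, 0.2]
opening: 0.0269
```

Call:
{"fn": "play_rows", "kwargs": {"series": [[[1,0,0,0,0],[1,0,0,0,0]]]}}

```text
t: 5.2
tool_pos: [0.5919, 0.0418, 0.0512]
orientation: [1.869, 2.523, 0.002]
force: [-3.1, 0.7, 6.7]
opening: 0.0121
```

```bash
python3 st.py
```

```text
5.2 [0.5919 0.0418 0.0512] yaw 16.950154300449547 open 0.012050311495702489 F [-3.1006  0.6736  6.6886]
```

Call:
{"fn": "play_rows", "kwargs": {"series": [[[1,-0.004,0.013,0,0],[1,-0.008,0.027,0,0],[1,-0.013,0.044,0,0],[1,-0.018,0.061,0,0],[1,-0.023,0.078,0,0],[1,-0.028,0.094,0,0],[1,-0.033,0.109,0,0],[1,-0.0365,0.12,0,0]]]}}

```text
t: 6.0
tool_pos: [0.5538, 0.1635, 0.0496]
orientation: [-1.868, -2.526, 0.0]
force: [2.1, -3.7, 3.8]
opening: 0.012
```

Call:
{"fn": "play_rows", "kwargs": {"series": [[[1,0,0,0,0],[0.5,0,0,0,0],[0.2,0,0,0,0],[0,0,0,0.01,0],[-0.5,0,0,0.06,0],[-0.5,0,-0.02,0.11,0],[-0.5,0.01,-0.05,0.11,0],[-0.5,0.02,-0.08,0.11,0]]]}}

```text
t: 6.8
tool_pos: [0.5765, 0.0811, 0.1635]
orientation: [1.866, 2.522, 0.006]
force: [0.0, 0.3, -0.2]
opening: 0.0632
```

```bash
python3 st.py; python3 - <<'E'
from h import *
np.set_printoptions(precision=4,suppress=True)
c=cam("wrist"); cv2.imwrite("pics/w4.png",c["color"][:,:,::-1])
c=cam("scene"); cv2.imwrite("pics/s4.png",cv2.resize(c["color"][100:300,200:420,::-1],None,fx=3,fy=3)[:600])
E
```

```text
6.8 [0.5765 0.0811 0.1635] yaw 17.00061563810298 open 0.06318994280317905 F [ 0.0202  0.263  -0.2312]
```

View pics/w4.png

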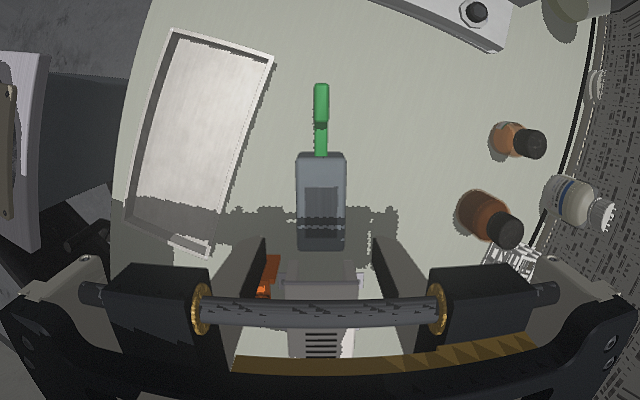

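View pics/s4.png

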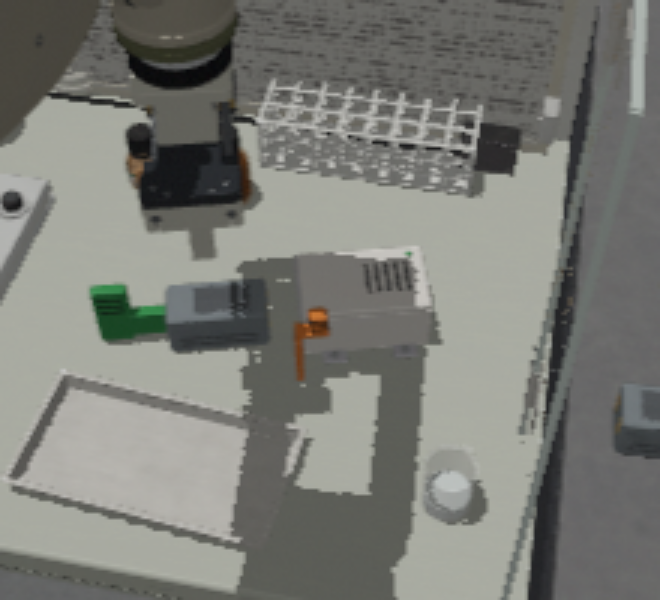

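The pack is fully out: its body is at about (321,200) in the wrist view and (217,315) in the scene crop, clear of the dock, with the handle beyond it. Next I'll measure the body's top from the wrist and scene views.

```bash
python3 - <<'E'
from h import *
np.set_printoptions(precision=4,suppress=True)
e=np.array([.2907,-.9568]); f=np.array([.9568,.2907]); D=np.array([.617,-.0497])
for n in ["wrist","scene","top"]:
    c=cam(n); w=wcloud(c) if n=="wrist" else cloud(c)
    d=(w[...,:2]-D); a=d@e; b=d@f
    m=(w[...,2]>.041)&(w[...,2]<.051)&(a>-.19)&(a<-.068)&(abs(b)<.05)
    hsv=cv2.cvtColor(c["color"],cv2.COLOR_RGB2HSV); m&=~((hsv[...,0]>50)&(hsv[...,0]<85)&(hsv[...,1]>120))
    nl,lab,st,ce=cv2.connectedComponentsWithStats(m.astype(np.uint8)); i=1+np.argmax(st[1:,4])
    p=w[lab==i]; print(n,st[i],np.median(p,0),cv2.minAreaRect((p[:,:2]*1000).astype(np.float32)))
    C=np.array(cv2.minAreaRect((p[:,:2]*1000).astype(np.float32))[0])/1000-D; print("dock",C@e,C@f)
E
```

```text
wrist [ 297  154   52   96 4793] [0.5779 0.0796 0.0471] ((578.9332885742188, 76.34156799316406), (46.41287612915039, 90.36077880859375), 16.587688446044922)
dock -0.13166256526733397 0.00021805432342532574
scene [255 193  35  16 456] [0.5781 0.0737 0.0463] ((579.8033447265625, 74.28919219970703), (48.364158630371094, 92.14372253417969), 15.403922080993652)
dock -0.12944592678466796 0.000453898406829821
top [255 190  23  22 320] [0.5883 0.0509 0.0466] ((586.751220703125, 53.1146240234375), (46.35236740112305, 44.48289489746094), 17.663593292236328)
dock -0.10716635240722655 0.000946179172363307
```

Call:
{"fn": "play_rows", "kwargs": {"series": [[[-0.5,0.002,-0.005,-0.04,0],[-0.5,0.002,-0.005,-0.08,0],[-0.5,0.002,-0.005,-0.11,0],[-0.5,0.002,-0.005,-0.125,0],[-0.5,0.002,-0.005,-0.125,0],[0,0.002,-0.005,-0.125,0],[0.3,0.002,-0.005,-0.125,0],[0.3,0.002,-0.005,-0.125,0]]], "force": 30}}

```text
t: 7.85
tool_pos: [0.5781, 0.077, 0.0368]
orientation: [1.868, 2.523, 0.003]
force: [0.1, 0.5, 0.1]
opening: 0.0506
```

Call:
{"fn": "play_rows", "kwargs": {"series": [[[0.5,0,0,0,0],[0.5,0,0,0.004,0],[0.5,0,0,0.012,0],[0.5,0,0,0.025,0],[0.5,0,0,0.04,0],[0.5,0,0,0.04,0]]]}}

```text
t: 8.45
tool_pos: [0.5788, 0.077, 0.0783]
orientation: [1.867, 2.521, 0.005]
force: [0.4, 0.2, -2.1]
opening: 0.0453
```

```bash
python3 st.py; python3 - <<'E'
from h import *
np.set_printoptions(precision=4,suppress=True)
c=cam("scene"); cv2.imwrite("pics/s5.png",cv2.resize(c["color"][100:300,200:420,::-1],None,fx=3,fy=3)[:600])
c=cam("wrist"); cv2.imwrite("pics/w5.png",c["color"][:,:,::-1])
E
```

```text
8.45 [0.5788 0.077  0.0783] yaw 16.95613497319382 open 0.04532450759094878 F [ 0.4054  0.1547 -2.1093]
```

View pics/s5.png

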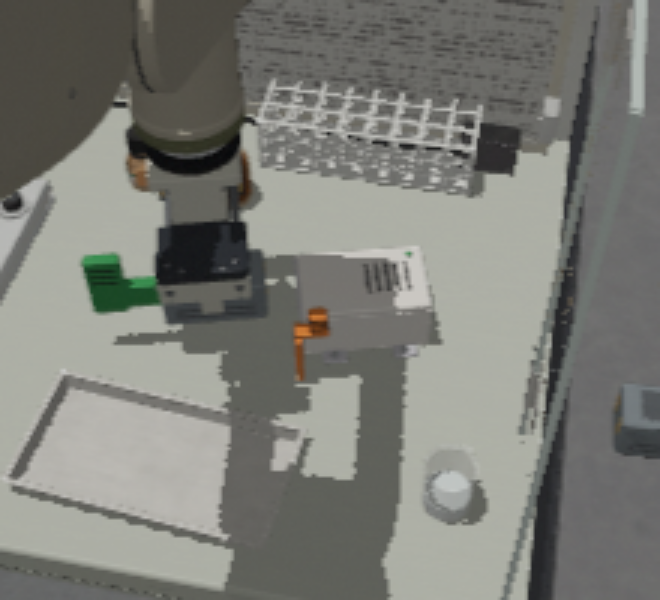

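View pics/w5.png

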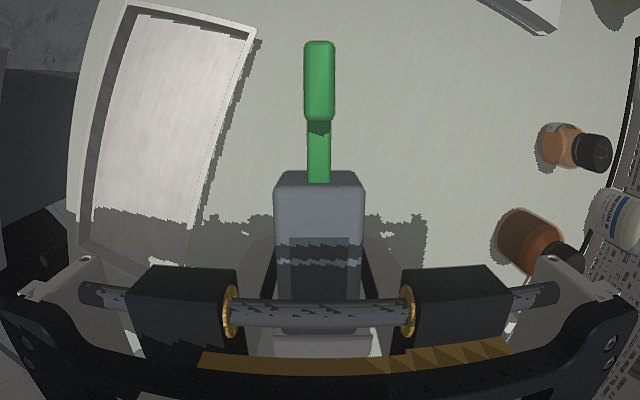

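The pack hangs level in the gripper, lifted 42 mm. Next I'll carry it over the tray, turning it −0.372 rad.

Call:
{"fn": "play_rows", "kwargs": {"series": [[[0.5,-0.015,0.008,0.01,0],[0.5,-0.04,0.015,0.01,0],[0.5,-0.07,0.01,0.01,-0.07],[0.5,-0.1,0,0.01,-0.17],[0.5,-0.125,-0.01,0.01,-0.27],[0.5,-0.145,-0.0175,0.01,-0.372],[0.5,-0.151,-0.0195,0.005,-0.372],[0.5,-0.151,-0.0195,0,-0.372]]]}}

```text
t: 9.35
tool_pos: [0.4251, 0.0573, 0.0741]
orientation: [2.302, 2.138, 0.0]
force: [0.5, 0.4, -3.1]
opening: 0.0459
```

```bash
python3 st.py; python3 - <<'E'
from h import *
np.set_printoptions(precision=4,suppress=True)
c=cam("scene"); cv2.imwrite("pics/s6.png",cv2.resize(c["color"][100:300,200:420,::-1],None,fx=3,fy=3)[:600])
w=cloud(c)
c=cam("wrist"); cv2.imwrite("pics/w6.png",c["color"][:,:,::-1]);w=wcloud(c)
hsv=cv2.cvtColor(c["color"],cv2.COLOR_RGB2HSV); g=(hsv[...,0]>50)&(hsv[...,0]<85)&(hsv[...,1]>120)
p=w[g&(w[...,0]>.35)&(w[...,0]<.55)&(w[...,1]<.3)&(w[...,2]>.06)]; print(len(p),np.nanmedian(p,0),np.nanmax(p,0),np.nanmin(p,0))
E
```

```text
9.35 [0.4251 0.0573 0.0741] yaw -4.228917624720852 open 0.0458929110941487 F [ 0.5171  0.4167 -3.0505]
325 [0.4287 0.106  0.076 ] [0.4372 0.1633 0.111 ] [0.422  0.1012 0.0736]
```

View pics/s6.png

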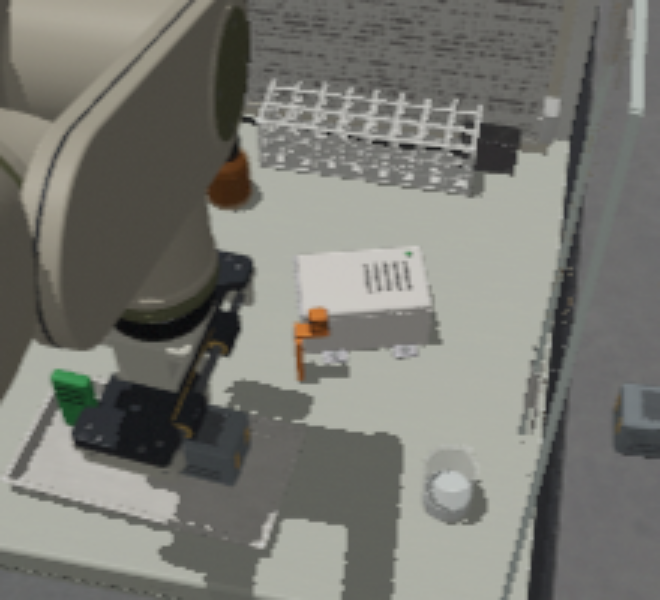

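View pics/w6.png

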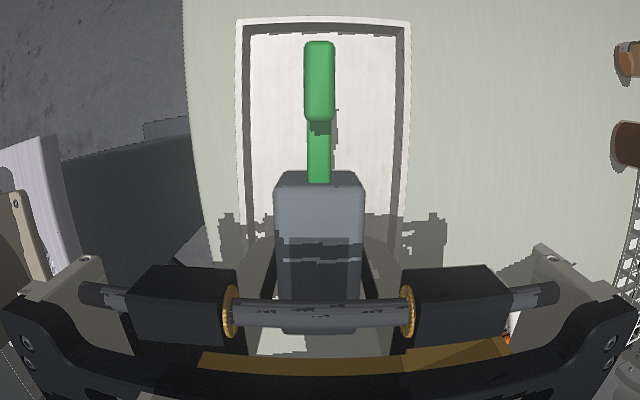

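The pack is aligned lengthwise over the tray: the handle is at (319,80), centred between the tray walls at 243 and 405. Next I'll lower it.

Call:
{"fn": "play_rows", "kwargs": {"series": [[[0.5,0.001,0,-0.012,0],[0.5,0.002,0,-0.022,0],[0.5,0.002,0,-0.03,0],[0.5,0.002,0,-0.033,0],[0.5,0.002,0,-0.033,0],[0.5,0.002,0,-0.033,0]]]}}

```text
t: 10.05
tool_pos: [0.4276, 0.0574, 0.0417]
orientation: [-2.304, -2.135, 0.0]
force: [0.5, 0.3, -2.9]
opening: 0.0459
```

```bash
python3 st.py
```

```text
10.05 [0.4276 0.0574 0.0417] yaw -4.350663191984746 open 0.04591940269172586 F [ 0.4518  0.2582 -2.941 ]
```

Call:
{"fn": "play_rows", "kwargs": {"series": [[[0.5,0,0,-0.001,0],[0.5,0,0,-0.002,0],[0.5,0,0,-0.003,0],[0.5,0,0,-0.003,0]]]}}

```text
t: 10.45
tool_pos: [0.4277, 0.0574, 0.0387]
orientation: [2.304, 2.135, 0.0]
force: [-0.5, -0.7, -2.5]
opening: 0.0456
```

```bash
python3 st.py
```

```text
10.45 [0.4277 0.0574 0.0387] yaw -4.3515251947803 open 0.04556724478780457 F [-0.4559 -0.6807 -2.466 ]
```

Call:
{"fn": "play_rows", "kwargs": {"series": [[[0.5,0,0,-0.001,0],[0.5,0,0,-0.001,0]]]}}

```text
t: 10.65
tool_pos: [0.4277, 0.0574, 0.0387]
orientation: [-2.304, -2.136, 0.0]
force: [-6.1, -0.1, 10.1]
opening: 0.0458
```

```bash
python3 st.py
```

```text
10.65 [0.4277 0.0574 0.0387] yaw -4.348551862299214 open 0.045833071064607524 F [-6.0706 -0.1237 10.1285]
```

Call:
{"fn": "play_rows", "kwargs": {"series": [[[0,0,0,0,0],[-0.15,0,0,0,0],[-0.3,0,0,0,0],[-0.3,0,0,0,0],[-0.3,0,0,0.03,0],[-0.3,0,0,0.07,0],[-0.3,0,0,0.11,0],[-0.3,0,0,0.13,0]]]}}

```text
t: 11.45
tool_pos: [0.4292, 0.0574, 0.1715]
orientation: [2.302, 2.133, 0.006]
force: [0.3, 0.0, 0.2]
opening: 0.0602
```

```bash
python3 st.py; python3 - <<'E'
from h import *
c=cam("wrist"); cv2.imwrite("pics/w7.png",c["color"][:,:,::-1]);
E
```

```text
11.45 [0.4292 0.0574 0.1715] yaw -4.354358724025022 open 0.06017042892480725 F [0.2771 0.0254 0.2043]
```

View pics/w7.png

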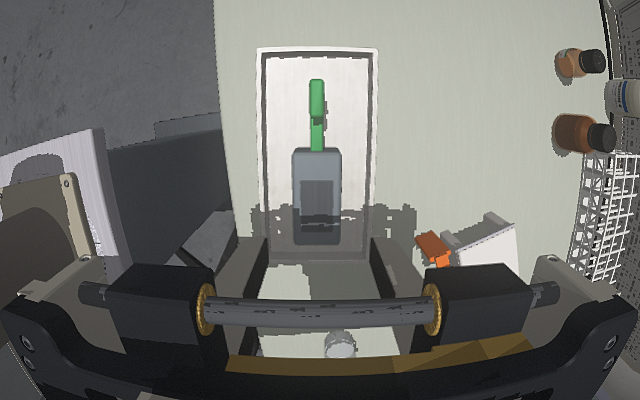

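The pack lies flat inside the tray, body at (317,195), handle at (317,100), released. Now I'll shut the gate.

Call:
{"fn": "play_rows", "kwargs": {"series": [[[0,0.03,-0.02,0,0.1],[0,0.06,-0.04,-0.01,0.2],[0,0.09,-0.06,-0.02,0.3],[0,0.12,-0.083,-0.02,0.372],[0,0.121,-0.0845,-0.02,0.372],[0,0.121,-0.0845,-0.02,0.372]]]}}

```text
t: 12.1
tool_pos: [0.5483, -0.0276, 0.1465]
orientation: [-1.871, -2.521, 0.001]
force: [-1.1, -0.3, 0.5]
opening: 0.0466
```

```bash
python3 st.py; python3 - <<'E'
from h import *
np.set_printoptions(precision=4,suppress=True)
c=cam("wrist"); cv2.imwrite("pics/w8.png",c["color"][:,:,::-1]); w=wcloud(c); hsv=cv2.cvtColor(c["color"],cv2.COLOR_RGB2HSV); H,S,V=[hsv[...,i].astype(int) for i in range(3)]
m=(H>4)&(H<22)&(S>150)&(w[...,2]>.08)&(w[...,2]<.09)&(w[...,0]<.65)&(w[...,0]>.5)
p=w[m]; print(len(p),np.median(p,0),p.min(0),p.max(0))
E
```

```text
12.1 [ 0.5483 -0.0276  0.1465] yaw 16.845568882908754 open 0.04660633372765752 F [-1.0693 -0.2707  0.4934]
325 [ 0.5504 -0.0237  0.0857] [ 0.5434 -0.0327  0.081 ] [ 0.558  -0.0164  0.0873]
```

View pics/w8.png

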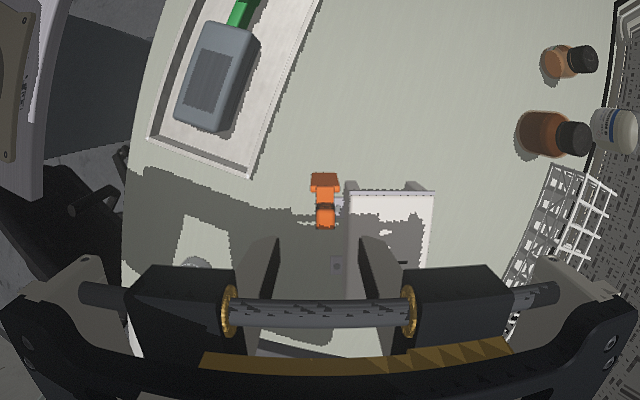

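Call:
{"fn": "play_rows", "kwargs": {"series": [[[0,0.002,0.0015,-0.03,0],[0,0.002,0.0015,-0.05,0],[0,0.002,0.0015,-0.062,0],[0.3,0.002,0.0015,-0.062,0],[0.7,0.002,0.0015,-0.062,0],[1,0.002,0.0015,-0.062,0],[1,0.002,0.0015,-0.062,0],[1,0.002,0.0015,-0.062,0]]], "force": 20}}

```text
t: 12.95
tool_pos: [0.5525, -0.0254, 0.0869]
orientation: [1.868, 2.522, 0.005]
force: [2.6, 1.2, 0.0]
opening: 0.0142
```

```bash
python3 st.py
```

```text
12.95 [ 0.5525 -0.0254  0.0869] yaw 16.94920722383734 open 0.014188536062166923 F [2.5637 1.2248 0.0278]
```

Call:
{"fn": "play_rows", "kwargs": {"series": [[[1,0.008,0.0025,0,0],[1,0.016,0.005,0,0],[1,0.024,0.0075,0,0],[1,0.03,0.009,0,0],[1,0.0325,0.0098,0,0],[1,0.0325,0.0098,0,0],[1,0.0325,0.0098,0,0]]]}}

```text
t: 13.65
tool_pos: [0.5845, -0.0156, 0.0869]
orientation: [1.868, 2.523, 0.002]
force: [1.7, 1.8, 6.1]
opening: 0.0138
```

```bash
python3 st.py
```

```text
13.65 [ 0.5845 -0.0156  0.0869] yaw 16.964129320881945 open 0.013800474610532031 F [1.7139 1.7831 6.1203]
```

Call:
{"fn": "play_rows", "kwargs": {"series": [[[1,0.001,0.0003,0,0],[1,0.002,0.0006,0,0],[1,0.002,0.0006,0,0]]]}}

```text
t: 13.95
tool_pos: [0.5852, -0.0154, 0.0868]
orientation: [-1.87, -2.525, 0.001]
force: [-5.2, -0.2, 10.4]
opening: 0.0138
```

```bash
python3 st.py
```

```text
13.95 [ 0.5852 -0.0154  0.0868] yaw 16.95948529928558 open 0.013763646172313399 F [-5.2228 -0.1537 10.4158]
```

Call:
{"fn": "play_rows", "kwargs": {"series": [[[0.5,0,0,0,0],[0.2,0,0,0,0],[0,0,0,0.01,0],[0,0,0,0.05,0],[0,0,0,0.09,0],[0,0,0,0.12,0],[0,-0.04,0,0.14,0],[0,-0.08,0,0.15,0]]]}}

```text
t: 14.75
tool_pos: [0.5054, -0.0154, 0.2382]
orientation: [1.868, 2.523, 0.002]
force: [0.5, 0.1, 0.2]
opening: 0.046
```

Call:
{"fn": "play_rows", "kwargs": {"series": [[[0,-0.04,0.02,0,0],[0,-0.08,0.05,0,0],[0,-0.11,0.09,0,0],[0,-0.13,0.13,0,0],[0,-0.14,0.17,0,0],[0,-0.15,0.21,0,0],[0,-0.16,0.25,0,0],[0,-0.16,0.25,0,0]]]}}

```text
t: 15.55
tool_pos: [0.3434, 0.2386, 0.2364]
orientation: [-1.862, -2.529, -0.002]
force: [1.0, -0.2, -0.4]
opening: 0.0465
```

```bash
python3 st.py; python3 - <<'E'
from h import *
np.set_printoptions(precision=4,suppress=True)
e=np.array([.2907,-.9568]); f=np.array([.9568,.2907]); D=np.array([.617,-.0497])
T=np.array([.430,.0885]); ty=np.array([.080,.9968]); tx=np.array([.9968,-.08])
for n in ["top","scene"]:
    c=cam(n); cv2.imwrite(f"pics/{n}9.png",cv2.resize(c["color"][100:320,170:420,::-1],None,fx=2.7,fy=2.7)); w=cloud(c)
    hsv=cv2.cvtColor(c["color"],cv2.COLOR_RGB2HSV); H,S=hsv[...,0].astype(int),hsv[...,1]
    q=w[(H>4)&(H<22)&(S>150)&(w[...,2]>.08)&(w[...,2]<.092)&(abs(w[...,0]-.58)<.05)&(abs(w[...,1])<.06)]
    if len(q): d=q[:,:2]-D; print(n,"tab",len(q),np.median(d@e),np.median(d@f),(d@f).min(),(d@f).max())
    g=(H>50)&(H<85)&(S>120)
    m=(w[...,2]>.036)&(w[...,2]<.06)&(abs((w[...,:2]-T)@tx)<.06)&(abs((w[...,:2]-T)@ty)<.12)&~g
    p=w[m]
    if len(p):
        r=cv2.minAreaRect((p[:,:2]*1000).astype(np.float32)); C=np.array(r[0])/1000-T; print(n,"pack",len(p),np.median(p,0),r,C@tx,C@ty)
        A=np.c_[p[:,:2],np.ones(len(p))]; print("slope",np.linalg.lstsq(A,p[:,2],rcond=None)[0][:2])
    m=(w[...,2]>.03)&(w[...,2]<.11)
    for nm,(x,y) in dict(amber=(.751,.11),small=(.757,.201),beaker=(.441,-.157)).items():
        p=w[m&(abs(w[...,0]-x)<.045)&(abs(w[...,1]-y)<.045)]
        if len(p): print(nm,p.min(0),p.max(0))
E
```

```text
15.55 [0.3434 0.2386 0.2364] yaw 17.266406609661548 open 0.04652413802116374 F [ 0.9813 -0.2074 -0.3777]
top tab 40 -0.042348536514232545 -0.022830260146112363 -0.02851352444741022 -0.015186110236355356
top pack 821 [0.4268 0.0554 0.0486] ((428.2015380859375, 72.30070495605469), (126.33443450927734, 45.93021011352539), 85.91146850585938) -0.0004967632324218413 -0.016291334252929682
slope [0.0039 0.0007]
amber [0.7297 0.0881 0.03  ] [0.777  0.1345 0.0904]
small [0.7405 0.184  0.0306] [0.7748 0.2184 0.0721]
beaker [ 0.4189 -0.1776  0.0301] [ 0.4616 -0.1341  0.0601]
scene tab 25 -0.04330281751698702 -0.023655134028237563 -0.0283177754019838 -0.014960805712801112
scene pack 693 [0.4243 0.0529 0.0482] ((430.0916442871094, 84.63028717041016), (153.9852752685547, 47.69240188598633), 84.76866149902344) 0.0004009280517578307 -0.0038499982055663997
slope [ 0.0778 -0.001 ]
amber [0.7307 0.0865 0.0303] [0.7719 0.1328 0.0889]
small [0.7407 0.1823 0.0302] [0.7746 0.2181 0.0714]
beaker [ 0.4193 -0.1785  0.0303] [ 0.4653 -0.1365  0.0587]
```

View pics/top9.png

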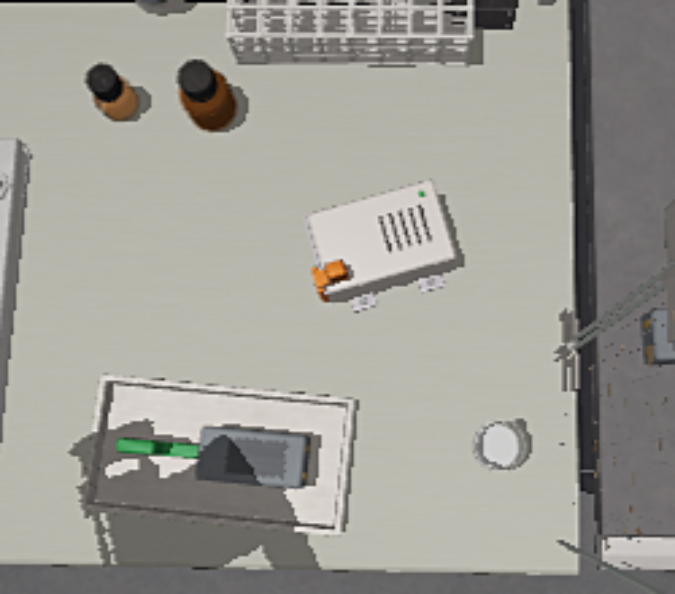

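View pics/scene9.png

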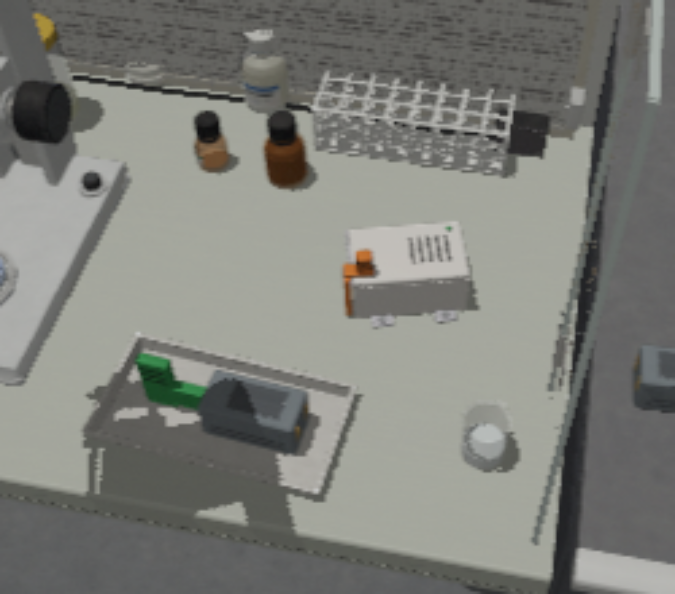

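Both pictures show the pack flat in the tray, body at (255,457) in the top crop. The gate is shut with the tab at (337,270), and the bottles and beaker are where they started. I'll hand it in.

```bash
python3 -c "
from plant import robot
print(robot.close_job())"
```

```text
the job is handed in; nothing more can be done
None
```

The job is done and was handed in at about 15.7 s of the 67 s allowed; `robot.close_job()` gave no verdict.

**What I did:**
- Slid the gate aside 31 mm from where it started, up against its stop.
- Drew the pack out by its handle to about 130 mm from the dock's centre (104 mm needed).
- Gripped the body from above, turned it and lowered it gently onto the tray floor. The wrist force was about 10 N at contact.
- Released the pack and pushed the gate back to its shut stop.

**Last checks:**
- **Pack:** The last top view showed it flat (slope about 0.004), top 48.6 mm up against the 48 mm expected. From where I released it, the body's centre is about on the tray's middle line across and about 31 mm off it along.
- **Gate:** The tab sits 1–2 mm further shut than it was at the start.
- **Bystanders:** The bottles and beaker measured within about 2 mm of where they began.
- **Robot:** The arm is clear of everything.

**One disagreement:** The last fits of the pack's outline did not isolate the body. They took in other parts, so I relied on the release pose and the pictures for its place along the tray. The scene view's slope of 0.078 comes from the same mixing, as it includes the pack's side faces.

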